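Dispense the brass stud from the push-and-turn carousel

TASK

Get the brass snap stud out of the hardware carousel and into its green tray: turn the wheel by its push-and-turn cap (press the blue cap down while twisting it by its yellow wing) until the brass stud is at the spout with the carousel level, then press the red paddle down to tip the carousel so that the stud slides out, and let the carousel come back level. Turn the wheel only by the cap, never touching the white wheel itself; the other studs stay in the carousel, and leave the bottle, spool and jar around it where they stand.

Things in the scene. Friction and masses are not known exactly. Their poses are not given: they have to be found in the camera images.
- carousel: Fixed hardware carousel on a dark steel plate 310 x 250 mm; two grey posts (142 mm high, at y = +-112 mm) carry a tipping cradle. Origin on the table below the wheel's axis. Its -x axis points along the spout: a 46 mm gap in the round grey rim (181 mm across, top 149 mm above the table), with a chute to 116 mm from the axis. Tipping axis: along y, 125 mm up, through the wheel's axis.
- wheel: White wheel, 167 mm across, six equal open compartments with a floor, vanes 20 mm high. Origin on its axis, on the floor, 125 mm up; compartment centres at 0, 60, .. 300 degrees from its x axis. Turns either way endlessly, stays where left (friction 0.06 N m). Its six hub lugs are caught by two lugs in the pressed cap, after up to 40 degrees of free play. Do not touch it.
- cap_top (a point): Centre of the top face of the round blue cap (78 mm across) on the wheel's axis, 164 mm up with the cap up. On it, centred here, stands a yellow wing: a bar 70 mm long along this point's x axis, 12 mm thick, 18 mm high. Cap up: spins freely, wheel stays. Pressed 5 mm or more: turns the wheel. It can be let up, turned back freely and pressed again.
- cap (a joint): How far the cap is pressed down, in m: 0 up, 0.008 fully down. Spring: 5 N to start, 8 N fully down; it springs up when released.
- cradle (a joint): Tipping angle of the cradle (rim, wheel and cap together) in rad: 0 level, 0.6 fully tipped towards the spout (end stop). Springs back to level when released. At 0.45 rad or more a stud at the spout slides out within about a second.
- paddle (a point): Centre of the top of the red paddle, a square pad 38 x 38 mm on the cradle, 145 mm from the wheel's axis towards the spout and 70 mm aside (carousel's -y side), 155 mm up when level. Pushed straight down 87 mm it tips the cradle fully; takes 5 to 10 N. On the way it moves less than 15 mm sideways and its face tilts with the cradle.
- tray (a point): Centre of the floor of the green tray fixed below the spout, 16 mm above the table; inside 102 mm (carousel's x) by 96 mm (y), walls 28 mm high above the floor.
- stud_brass_c (a point): Centre of the brass (golden) snap stud, a domed disc 20 mm across and 8 mm high, lying in one of the compartments, about 57 mm from the wheel's axis; loose. Slides easily. This is the one wanted.
- stud_steel_c (a point): Centre of the steel (silvery) snap stud, a domed disc 20 mm across and 8 mm high, lying in one of the compartments, about 57 mm from the wheel's axis; loose. Slides easily. Must stay in the carousel.
- stud_black_c (a point): Centre of the black snap stud, a domed disc 20 mm across and 8 mm high, lying in one of the compartments, about 57 mm from the wheel's axis; loose. Slides easily. Must stay in the carousel.
- stud_red_c (a point): Centre of the red snap stud, a domed disc 20 mm across and 8 mm high, lying in one of the compartments, about 57 mm from the wheel's axis; loose. Slides easily. Must stay in the carousel.
- cement_c (a point): Centre of an amber glass bottle standing on the table, 56 mm across and 165 mm high. Leave it alone.
- spool_c (a point): Centre of a red thread spool standing on the table, 52 mm across, 70 mm high. Leave it alone.
- polish_c (a point): Centre of a glass jar with a metal lid standing on the table, 68 mm across, 75 mm high. Leave it alone.

How it is judged (in metres and radians):
On the way, in this order (a step that is already met when the one before it is completed fails the run):
1. the brass stud has been brought to the spout (within 28 mm of the spout's middle line, on the spout's side) with the carousel level (x of stud_brass_c in the frame of carousel below -0.03 m and y of stud_brass_c in the frame of carousel between -0.028 and 0.028 m and z of stud_brass_c in the frame of carousel above 0.12 m and value of joint cradle below 0.06 rad), for 0.2 s.
2. the carousel has been tipped towards the spout (over 0.35 rad) (value of joint cradle above 0.35 rad), for 0.1 s.
At the end, for the whole second after the job is handed in: The brass stud lies in the green tray, the carousel is back level (within 0.05 rad) and the other three studs are still inside the carousel's rim (x of stud_brass_c in the frame of carousel between -0.187 and -0.083 m and y of stud_brass_c in the frame of carousel between -0.049 and 0.049 m and z of stud_brass_c in the frame of carousel below 0.04 m and value of joint cradle below 0.05 rad and z of each of stud_steel_c, stud_black_c, stud_red_c in the frame of carousel above 0.12 m and horizontal distance between each of stud_steel_c, stud_black_c, stud_red_c and carousel below 0.088 m); the robot touches nothing.
It fails at once if the robot touches the wheel itself (contact force between any of the fingers, the arm and wheel above 0.5 N).
It fails at once if the bottle, spool or jar is moved by more than 20 mm (distance of any of cement_c, spool_c, polish_c from where it was at the start of the episode above 0.02 m).
It also fails if it takes over 64 s, if anything falls off the work surface, if the arm or the gripper's body presses on something with over 40 N, if the wrist force passes 120 N, or if a joint passes its speed limit or range.

ROBOT

A 7-joint arm with a two-finger parallel gripper is mounted at the origin on the work surface. World frame = base frame: x ahead of the robot, y to its left, z up, the work surface at z = 0. Lengths are in mm, angles in rad, forces in N, time in s.
With the tool pointing down it reaches from about 400 to 850 mm from the base axis. Payload 10.4 kg.
Tool frame: the origin (TCP) lies between the finger pads; the fingertips stand 17 mm ahead of it and the grasp point (between the pads) lies 2 mm behind it; z points along the fingers, y is the line along which they close (so a half turn about z gives the same grasp; the last joint's range is limited). The gripper opens to 85 mm and grips with 20 to 120 N. Pads are 22 mm wide; open, the fingers measure 114 mm over their backs; the gripper's body (76 mm by 85 mm) begins 54 mm behind the grasp point. The pads swing forward as they close: fully open they stand 13 mm farther back than shut.
Start: joints at [-1.173, 0.332, -0.065, 1.46, 0.022, 1.35, -0.088], TCP at [255.296, 570.503, 248.338] pointing down, gripper open.
Joint ranges: [-2.6, 2.6], [-0.5, 2.12], [-1.47, 1.34], [0.16, 2.42], [-1.27, 4.41], [0.06, 2.06], [-2.6, 2.6]. Speed limits (rad/s): [2.22, 2.22, 2.79, 2.79, 3.14, 3.14, 3.14].

INTERFACE

Orientations are given as a unit quaternion [x, y, z, w].
In Python, from plant import readout, viewer, order gives the robot as it stands.
- The arm moves only by the tool send_rows, never from a script. Its argument "commands" is a list that holds one entry, the list of rows, each a list of 7 numbers: the gripper's target within -1 to 1 (shut at 1, half-way at 0, fully open at -1), then the shift along the world's x, y, z in m, then the turn, a rotation vector about the world's x, y, z in rad. In form: [[[gripper, dx, dy, dz, wx, wy, wz], ...]]. A call has exactly 5 rows; each row is the pose to reach, as a shift and turn from the pose commanded when the call began; what a row does not reach only later rows make up. A row lasts 1/12 s, in which the tool goes at most 41.7 mm and 7.16 degrees, less where a joint would pass 70% of its speed; a pose out of reach is approached as far as the arm can. A call with a gripper value outside its range is refused whole. The fingers move at their own pace and stop on an object; "newtons" is the grip in N (left out, the last holds). Time passes only in rows, so rows that repeat a pose let the fingers close, or fill a call up. It gives the time, the measured TCP pose, the force, the opening and the grip force at its end, in the units of the state.
- readout.observe(): the state, without advancing time (a new reading comes with each control period).
- viewer.camera(name): name is "scene" or "top" or "wrist"; returns a dict with "img" (480x640x3 uint8, red, green, blue), "fov_y" (degrees; the focal length in pixels is half the picture's height over the tangent of half this angle, whatever the lens; pixels are square), "cx", "cy" (the principal point, pixels), "camera_from_world" (4x4, takes a point from world to camera coordinates); the wrist camera has in their place "tool_from_camera" (4x4, takes a point from camera to tool coordinates, whose origin is the TCP and whose axes are the flange's). Camera axes: x right, y down, z forward; pixel columns grow to the right and rows downward; lengths in mm; the calibration is good to about 2 mm. A picture is of the moment at which its call begins: read the wrist's pose just before it. There is no depth.
- order.finish_job(): hands the job in; it is judged then, once.
Trained networks look in the newest picture that a camera, given by its name, has taken for a name from the list of things; names that differ only in an ending like _2 or _b are one class to them, and where a whole thing is asked for, a point or a joint stands for the part that bears it (a point fixed in the world has none). Each returns a list of dicts, best first, with "p" (0 to 1); they miss things now and then, are a little off and sometimes report something else, mostly with a low value. They report only what shows in the picture. A call takes as long as a camera call.
- viewer.regions_of(name, camera): "mask" (480x640 bool, what is visible of it) and "uv" ([column, row] in pixels, amid what is visible of it).
- viewer.pinpoint(name, camera): "uv" ([column, row] in pixels: a listed point, or the origin of a listed thing).
The state is a dict: "time_s": time; "joint_pos": joint angles; "joint_velocities": joint speeds; "tau": joint torques, N m; "ee_pos": TCP position; "ee_rot": TCP orientation; "wrist_force": force on the tool from outside, world axes, zero at the start; "wrist_torque": the same for the moment, N m; "grip_width": finger opening in mm; "grip_force": force on a finger pad.
Only numpy, scipy, OpenCV 4.12 (cv2) and the standard library are available. Lean on these libraries where they do the work, as an engineer would, in place of code of your own. Each camera call takes 0.05 s, during which the arm holds its last target. There are 200 camera calls.

## Working session

There is one attempt and no reset: what is moved stays moved. The work goes in short steps, Python scripts to look and compute and a tool call to move; the robot and the scene stay as the last step left them, time stands still between calls to the robot, and variables do not carry over. Pictures are saved under pics/ and viewed, at most 10 in all, crops included, and the job is handed in when it is done.

Besides the shell and the picture viewer there is one more tool, called after "Request:" by a JSON object that holds its "op" and its "data", one argument or row to a line. send_rows: Moves the arm, as the interface text tells. Its arguments: {"type":"object","properties":{"commands":{"type":"array"},"newtons":{"type":"number"}},"required":["commands"]}

```bash
mkdir -p pics; cat > h.py <<'E'
import numpy as np, cv2
from plant import readout, viewer, order
from scipy.spatial.transform import Rotation as R
def K(c):
    f=240/np.tan(np.radians(c["fov_y"])/2); return f
def proj(c,P):
    T=np.array(c["camera_from_world"]); q=T[:3,:3]@np.array(P,float)+T[:3,3]
    return [c["cx"]+K(c)*q[0]/q[2], c["cy"]+K(c)*q[1]/q[2]]
def onz(c,uv,z):
    T=np.array(c["camera_from_world"]); d=T[:3,:3].T@np.array([(uv[0]-c["cx"])/K(c),(uv[1]-c["cy"])/K(c),1]); o=-T[:3,:3].T@T[:3,3]
    return (o+d*(z-o[2])/d[2]).round(1)
def save(c,n): cv2.imwrite("pics/"+n,c["img"][:,:,::-1])
E
python3 - <<'E'
from h import *
Z=dict(carousel=0,wheel=125,cap_top=164,paddle=155,tray=16,stud_brass_c=129,stud_steel_c=129,stud_black_c=129,stud_red_c=129,cement_c=82,spool_c=35,polish_c=37)
for n in("top","scene"):
    c=viewer.camera(n); save(c,n+"0.png")
    for k,z in Z.items():
        r=viewer.pinpoint(k,n)
        print(n,k,[(np.round(a["uv"]).tolist(),round(a["p"],2),onz(c,a["uv"],z).tolist()) for a in r[:2]])
s=readout.observe(); print(s["ee_rot"],s["ee_pos"],s["time_s"])
E
```

```text
top carousel [([356.0, 287.0], 0.88, [522.4, 42.7, 0.0])]
top wheel [([288.0, 178.0], 0.32, [635.1, 139.7, 125.0])]
top cap_top [([371.0, 264.0], 0.87, [527.8, 35.0, 164.0])]
top paddle [([440.0, 157.0], 0.96, [662.2, -40.9, 155.0])]
top tray [([440.0, 236.0], 0.78, [599.7, -71.9, 16.0])]
top stud_brass_c [([372.0, 320.0], 0.61, [468.6, 28.4, 129.0])]
top stud_steel_c [([286.0, 180.0], 0.49, [631.3, 141.8, 129.0]), ([412.0, 295.0], 0.46, [500.4, -17.1, 129.0])]
top stud_black_c [([325.0, 252.0], 0.6, [544.6, 87.1, 129.0])]
top stud_red_c [([365.0, 229.0], 0.5, [575.4, 41.0, 129.0])]
top cement_c [([372.0, 104.0], 0.57, [763.1, 36.9, 82.0])]
top spool_c [([287.0, 177.0], 0.82, [667.5, 149.9, 35.0]), ([369.0, 263.0], 0.37, [551.7, 27.4, 35.0])]
top polish_c [([226.0, 225.0], 0.84, [591.1, 227.2, 37.0])]
scene carousel [([321.0, 320.0], 0.65, [647.9, 138.6, 0.0])]
scene wheel [([307.0, 190.0], 0.8, [528.2, 37.8, 125.0])]
scene cap_top [([306.0, 171.0], 0.77, [526.4, 36.1, 164.0]), ([292.0, 212.0], 0.69, [604.1, 61.9, 164.0])]
scene paddle [([205.0, 214.0], 0.75, [664.6, -41.6, 155.0]), ([332.0, 207.0], 0.23, [560.1, 100.8, 155.0])]
scene tray [([227.0, 237.0], 0.66, [606.7, -73.4, 16.0])]
scene stud_brass_c []
scene stud_steel_c []
scene stud_black_c [([331.0, 207.0], 0.58, [540.9, 88.9, 129.0])]
scene stud_red_c [([291.0, 210.0], 0.46, [576.3, 41.2, 129.0])]
scene cement_c [([208.0, 323.0], 0.66, [769.6, 34.7, 82.0])]
scene spool_c [([322.0, 322.0], 0.6, [666.0, 151.6, 35.0])]
scene polish_c [([395.0, 304.0], 0.68, [584.3, 229.1, 37.0])]
[ 2.08847743e-01  9.77948168e-01  2.03526483e-05 -3.67443496e-06] [255.27846013 570.49438513 248.32512113] 1.3
```

```bash
python3 - <<'E'
import cv2
a=cv2.imread("pics/top0.png")[60:400,160:560]
cv2.imwrite("pics/t1.png",cv2.resize(a,(700,595),interpolation=cv2.INTER_CUBIC))
E
```

```text
(no output)
```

View pics/t1.png

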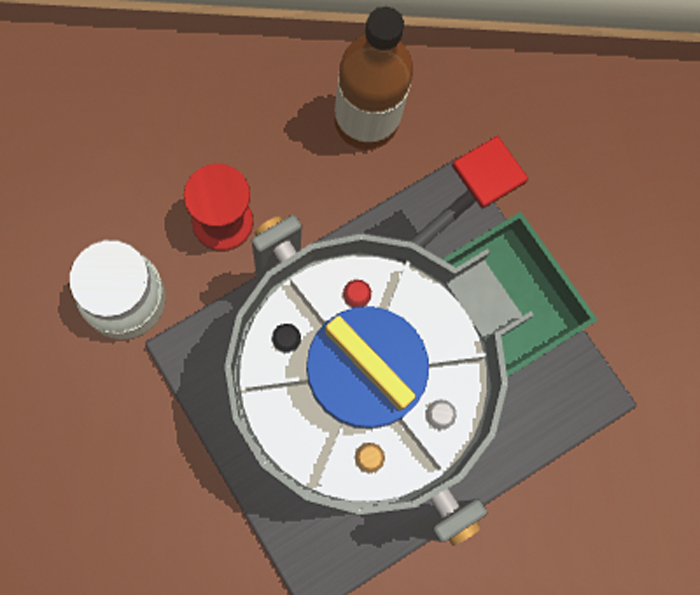

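View pics/scene0.png

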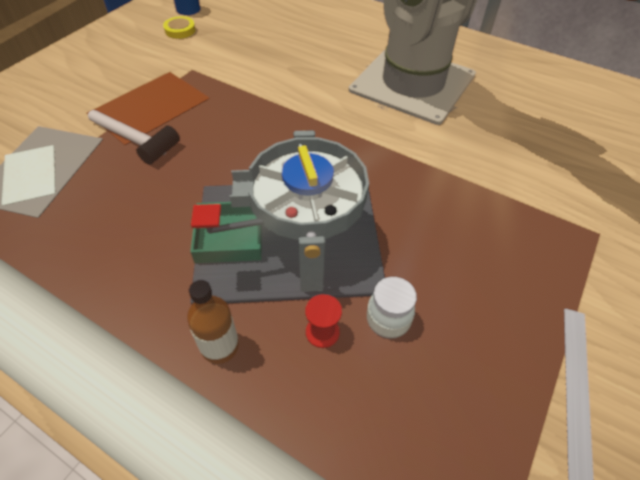

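The top view shows the brass stud at crop (370,457), steel at (441,413), red at (357,293) and black at (286,337). The spout is at upper right, about (490,295), and the wing runs from (335,325) to (405,400). Next I'll refine the angles.

```bash
python3 - <<'E'
from h import *
c=viewer.camera("top"); img=c["img"].astype(int)
C=np.array([526.5,36,0])
m=((img[...,0]>190)&(img[...,1]>170)&(img[...,2]<130)).astype(np.uint8)
n,l,st,ce=cv2.connectedComponentsWithStats(m); i=1+st[1:,4].argmax(); print(st[i],ce[i],onz(c,ce[i],180))
p=np.argwhere(l==i)[:,::-1].astype(np.float32); w=np.array([onz(c,q,182)[:2] for q in p]); u,s,v=np.linalg.svd(w-w.mean(0)); print("wing",np.degrees(np.arctan2(v[0][1],v[0][0])), cv2.minAreaRect(w.astype(np.float32)))
for q in [(485,358),(440,468),(312,485),(248,388),(290,283),(395,272)]:
    uv=(q[0]/1.75+160,q[1]/1.75+60); d=onz(c,uv,145)-C; print(d[:2],np.degrees(np.arctan2(d[1],d[0])))
b=((img[...,2]>130)&(img[...,0]<90)).astype(np.uint8); p=np.argwhere(b)[:,::-1]; hull=cv2.convexHull(p[(abs(p-[371,264]).max(1)<50)].astype(np.float32)); print("cap",cv2.minEnclosingCircle(np.array([onz(c,h[0],164)[:2] for h in hull],np.float32)))
E
```

```text
[  0  66  90  20 968] [48.76446281 75.15805785] [726.1 428.1 180. ]
wing -92.17530757453581 ((724.80224609375, 433.3847351074219), (21.18352699279785, 107.5516586303711), 0.2651914954185486)
[  8.5 -78.1] -83.78867119005919
[-64.5 -50.5] -141.94098342874258
[-80.5  30.3] 159.37378717151407
[-21.5  75.6] 105.8753032311372
[50.8 52.8] 46.10595875228856
[ 63. -17.] -15.101098161385437
cap ((522.1244506835938, 36.38344192504883), 38.53550720214844)
```

Request:
{"op": "send_rows", "data": {
  "commands": [
    [[-1, 0.02, -0.035, 0.004, 0, 0, -0.12], [-1, 0.04, -0.07, 0.008, 0, 0, -0.24], [-1, 0.06, -0.105, 0.012, 0, 0, -0.36], [-1, 0.08, -0.14, 0.012, 0, 0, -0.48], [-1, 0.09, -0.175, 0.012, 0, 0, -0.6]]
  ]
}}

```text
time_s: 1.77
ee_pos: [347.4, 393.2, 260.6]
ee_rot: [0.492, 0.871, 0.001, 0.0]
wrist_force: [0.6, 0.0, 0.0]
grip_width: 85.7
grip_force: 0.0
```

```bash
python3 - <<'E'
from h import *
c=viewer.camera("top"); save(c,"top1.png"); img=cv2.imread("pics/top0.png")[:,:,::-1].astype(int)
m=((img[...,0]>170)&(img[...,1]>150)&(img[...,2]<130)); m[:230]=0;m[300:]=0;m[:,:330]=0;m[:,410:]=0
p=np.argwhere(m)[:,::-1]; w=np.array([onz(c,q,182)[:2] for q in p],np.float32); print(len(p),cv2.minAreaRect(w),w.mean(0))
u,s,v=np.linalg.svd(w-w.mean(0));print(np.degrees(np.arctan2(v[0][1],v[0][0])))
r=readout.observe(); y=R.from_quat(r["ee_rot"]).as_matrix()[:,1]; print("yaw",np.degrees(np.arctan2(y[1],y[0])),r["joint_pos"])
E
```

```text
659 ((522.100830078125, 36.28187942504883), (69.07489013671875, 11.176806449890137), 46.56932830810547) [521.83136   36.010624]
-133.48813
yaw 30.1139881323796 [-1.01458947  0.09523063  0.09729218  1.71925277 -0.00692677  1.32812659
 -0.39047868]
```

Request:
{"op": "send_rows", "data": {
  "commands": [
    [[-1, 0.02, -0.035, 0.0, 0, 0, -0.12], [-1, 0.04, -0.07, 0.0, 0, 0, -0.24], [-1, 0.06, -0.105, 0.0, 0, 0, -0.36], [-1, 0.08, -0.14, 0.0, 0, 0, -0.48], [-1, 0.09, -0.175, 0.0, 0, 0, -0.6]]
  ]
}}

```text
time_s: 2.23
ee_pos: [436.8, 218.3, 260.5]
ee_rot: [0.727, 0.687, 0.0, 0.0]
wrist_force: [0.6, -0.1, -0.8]
grip_width: 85.5
grip_force: 0.0
```

Request:
{"op": "send_rows", "data": {
  "commands": [
    [[-1, 0.017, -0.036, 0.0, 0, 0, -0.12], [-1, 0.034, -0.072, 0.0, 0, 0, -0.24], [-1, 0.051, -0.108, 0.0, 0, 0, -0.36], [-1, 0.068, -0.144, 0.0, 0, 0, -0.48], [-1, 0.085, -0.182, 0.0, 0, 0, -0.6]]
  ]
}}

```text
time_s: 2.65
ee_pos: [520.8, 37.0, 260.7]
ee_rot: [0.897, 0.442, 0.001, -0.0]
wrist_force: [1.2, 1.6, -1.2]
grip_width: 85.6
grip_force: 0.0
```

Request:
{"op": "send_rows", "data": {
  "commands": [
    [[-1, 0, 0, -0.02, 0, 0, -0.1], [-1, 0, 0, -0.03, 0, 0, -0.1], [-1, 0, 0, -0.03, 0, 0, -0.1], [-1, 0, 0, -0.03, 0, 0, -0.1], [-1, 0, 0, -0.03, 0, 0, -0.1]]
  ]
}}

```text
time_s: 3.07
ee_pos: [520.3, 39.9, 231.0]
ee_rot: [0.916, 0.401, 0.0, -0.0]
wrist_force: [-0.1, 0.0, 0.4]
grip_width: 85.0
grip_force: 0.0
```

```bash
python3 - <<'E'
from h import *
r=readout.observe(); M=R.from_quat(r["ee_rot"]).as_matrix(); y=M[:,1]; print(r["ee_pos"],"yaw",np.degrees(np.arctan2(y[1],y[0])),r["joint_pos"])
c=viewer.camera("wrist"); save(c,"w1.png"); T=np.array(c["tool_from_camera"]); 
A=np.eye(4);A[:3,:3]=M;A[:3,3]=r["ee_pos"]; c["camera_from_world"]=np.linalg.inv(A@T)
img=c["img"].astype(int); m=((img[...,0]>170)&(img[...,1]>150)&(img[...,2]<130)).astype(np.uint8)
n,l,st,ce=cv2.connectedComponentsWithStats(m)
i=1+st[1:,4].argmax(); print(st[i]); p=np.argwhere(l==i)[:,::-1]; w=np.array([onz(c,q,182)[:2] for q in p],np.float32); print(cv2.minAreaRect(w))
E
```

```text
[520.29771246  39.87084458 230.99552505] yaw -42.7134186827208 [-0.61921682  0.11049329  0.49274595  1.78098842 -0.05508979  1.2630121
 -0.85783201]
[   0  282  152  118 8754]
((368.2886657714844, 106.26872253417969), (85.05580139160156, 69.03299713134766), 0.20829658210277557)
```

View pics/w1.png

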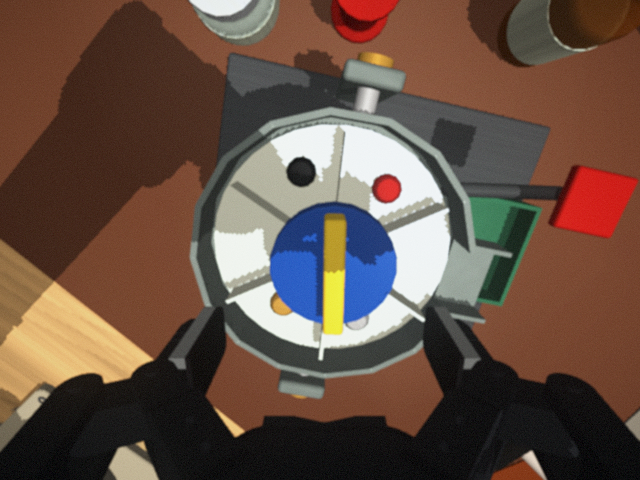

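The wrist view shows the wing from (336,213) to (333,333), lined up with the fingers, and the cap centred near (333,263).

```bash
python3 - <<'E'
from h import *
r=readout.observe(); M=R.from_quat(r["ee_rot"]).as_matrix()
c=viewer.camera("wrist");T=np.array(c["tool_from_camera"]); 
A=np.eye(4);A[:3,:3]=M;A[:3,3]=r["ee_pos"]; c["camera_from_world"]=np.linalg.inv(A@T)
a,b=onz(c,(336,213),182),onz(c,(333.5,324),182)
print(r["ee_pos"],a,b,(a+b)/2,np.linalg.norm(a-b),np.degrees(np.arctan2(*(a-b)[1::-1])),onz(c,(333,263),164))
c=viewer.camera("wrist")
E
```

```text
[520.43429483  39.74899289 231.17546633] [551.8  62.9 182. ] [506.5  15.2 182. ] [529.15  39.05 182.  ] 65.78282450609731 46.47827265668891 [527.4  37.8 164. ]
```

Request:
{"op": "send_rows", "data": {
  "commands": [
    [[-1, 0.005, -0.002, -0.012, 0, 0, -0.014], [-1, 0.005, -0.002, -0.024, 0, 0, -0.014], [-1, 0.005, -0.002, -0.036, 0, 0, -0.014], [-1, 0.005, -0.002, -0.046, 0, 0, -0.014], [-1, 0.005, -0.002, -0.046, 0, 0, -0.014]]
  ]
}}

```text
time_s: 3.63
ee_pos: [523.8, 36.4, 181.4]
ee_rot: [0.92, 0.393, -0.002, -0.0]
wrist_force: [-0.5, -0.3, -0.6]
grip_width: 85.1
grip_force: 0.0
```

Request:
{"op": "send_rows", "data": {
  "commands": [
    [[1, 0, 0, 0, 0, 0, 0], [1, 0, 0, 0, 0, 0, 0], [1, 0, 0, 0, 0, 0, 0], [1, 0, 0, 0, 0, 0, 0], [1, 0, 0, 0, 0, 0, 0]]
  ],
  "newtons": 25
}}

```text
time_s: 4.05
ee_pos: [525.5, 36.5, 184.8]
ee_rot: [0.92, 0.393, 0.0, 0.0]
wrist_force: [-0.5, 0.6, -0.7]
grip_width: 25.5
grip_force: 0.0
```

Request:
{"op": "send_rows", "data": {
  "commands": [
    [[1, 0, 0, 0, 0, 0, 0], [1, 0, 0, 0, 0, 0, 0], [1, 0, 0, 0, 0, 0, 0], [1, 0, 0, 0, 0, 0, 0], [1, 0, 0, 0, 0, 0, 0]]
  ]
}}

```text
time_s: 4.47
ee_pos: [525.2, 36.8, 184.5]
ee_rot: [0.92, 0.393, 0.0, -0.0]
wrist_force: [-2.8, 2.1, 4.2]
grip_width: 11.3
grip_force: 29.5
```

Request:
{"op": "send_rows", "data": {
  "commands": [
    [[1, 0, 0, -0.003, 0, 0, 0], [1, 0, 0, -0.006, 0, 0, 0], [1, 0, 0, -0.009, 0, 0, 0], [1, 0, 0, -0.009, 0, 0, 0], [1, 0, 0, -0.009, 0, 0, 0]]
  ]
}}

```text
time_s: 4.88
ee_pos: [525.4, 36.9, 176.6]
ee_rot: [0.92, 0.393, 0.0, -0.0]
wrist_force: [-7.3, 1.6, 16.6]
grip_width: 11.3
grip_force: 31.1
```

Request:
{"op": "send_rows", "data": {
  "commands": [
    [[1, 0, 0, 0, 0, 0, 0.1], [1, 0, 0, 0, 0, 0, 0.2], [1, 0, 0, 0, 0, 0, 0.3], [1, 0, 0, 0, 0, 0, 0.4], [1, 0, 0, 0, 0, 0, 0.5]]
  ]
}}

```text
time_s: 5.3
ee_pos: [525.0, 37.2, 176.5]
ee_rot: [0.792, 0.61, 0.0, -0.001]
wrist_force: [-11.8, 2.3, 17.4]
grip_width: 11.4
grip_force: 31.4
```

Request:
{"op": "send_rows", "data": {
  "commands": [
    [[1, 0, 0, 0, 0, 0, 0.1], [1, 0, 0, 0, 0, 0, 0.2], [1, 0, 0, 0, 0, 0, 0.3], [1, 0, 0, 0, 0, 0, 0.4], [1, 0, 0, 0, 0, 0, 0.5]]
  ]
}}

```text
time_s: 5.72
ee_pos: [524.5, 37.2, 176.5]
ee_rot: [0.617, 0.787, 0.0, -0.001]
wrist_force: [-13.0, 3.1, 19.5]
grip_width: 11.3
grip_force: 31.7
```

Request:
{"op": "send_rows", "data": {
  "commands": [
    [[1, 0, 0, 0, 0, 0, 0.1], [1, 0, 0, 0, 0, 0, 0.2], [1, 0, 0, 0, 0, 0, 0.3], [1, 0, 0, 0, 0, 0, 0.4], [1, 0, 0, 0, 0, 0, 0.5]]
  ]
}}

```text
time_s: 6.13
ee_pos: [524.1, 37.0, 176.5]
ee_rot: [0.403, 0.915, 0.0, -0.001]
wrist_force: [-15.7, 1.7, 22.8]
grip_width: 11.3
grip_force: 31.9
```

```bash
python3 - <<'E'
from h import *
r=readout.observe(); M=R.from_quat(r["ee_rot"]).as_matrix(); y=M[:,1]; print(r["ee_pos"],"yaw",np.degrees(np.arctan2(y[1],y[0])),r["joint_pos"],r["wrist_force"],r["wrist_torque"])
c=viewer.camera("wrist");T=np.array(c["tool_from_camera"]); save(c,"w2.png")
E
```

```text
[524.10677395  36.98457493 176.51734843] yaw 42.46251467097095 [-0.47694691  0.16770294  0.35461139  1.83281101 -0.06518703  1.15447586
  0.64072898] [-15.67559914   1.73892576  22.79396283] [ 0.46123077  3.60297611 -0.08574641]
```

View pics/w2.png

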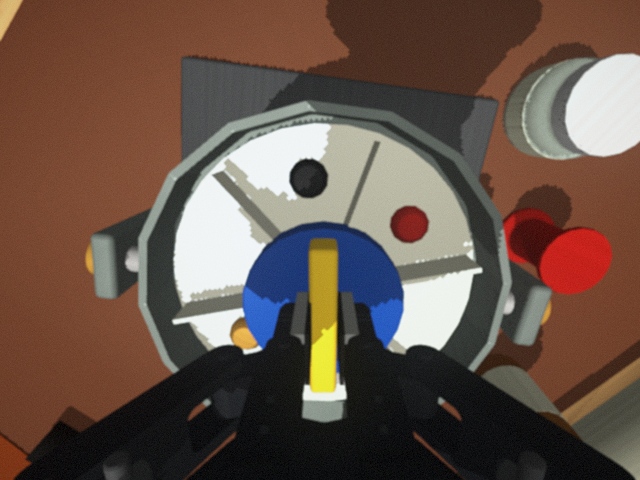

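The wrist view shows the wing still gripped and vane tips at (217,175), (377,143), (478,268) and (178,320), with brass near (245,333). Next I'll compute the wheel's angle.

```bash
python3 - <<'E'
from h import *
r=readout.observe(); M=R.from_quat(r["ee_rot"]).as_matrix()
c=viewer.camera("wrist");T=np.array(c["tool_from_camera"]); 
A=np.eye(4);A[:3,:3]=M;A[:3,3]=r["ee_pos"]; c["camera_from_world"]=np.linalg.inv(A@T)
C=np.array([524,37,0])
for q,z in [((217,175),145),((377,143),145),((478,268),145),((178,320),145),((309,178),131),((409,223),131),((245,333),131)]:
    d=onz(c,q,z)-C; print(d[:2],np.hypot(*d[:2]).round(1),np.degrees(np.arctan2(d[1],d[0])).round(1))
E
```

```text
[-75.7  10.1] 76.4 172.4
[-32.6  69. ] 76.3 115.3
[45.9 61.3] 76.6 53.2
[-45.2 -62.8] 77.4 -125.7
[-43.6  35.6] 56.3 140.8
[ 9.4 53.6] 54.4 80.1
[-11.6 -54.3] 55.5 -102.1
```

Request:
{"op": "send_rows", "data": {
  "commands": [
    [[1, -0.002, 0, 0, 0, 0, 0.1], [1, -0.002, 0, 0, 0, 0, 0.2], [1, -0.002, 0, 0, 0, 0, 0.3], [1, -0.002, 0, 0, 0, 0, 0.4], [1, -0.002, 0, 0, 0, 0, 0.5]]
  ]
}}

```text
time_s: 6.65
ee_pos: [523.3, 36.6, 176.6]
ee_rot: [0.164, 0.986, 0.0, 0.0]
wrist_force: [-9.2, 1.4, 17.2]
grip_width: 11.4
grip_force: 31.1
```

Request:
{"op": "send_rows", "data": {
  "commands": [
    [[1, 0, 0, 0, 0, 0, 0.1], [1, 0, 0, 0, 0, 0, 0.2], [1, 0, 0, 0, 0, 0, 0.22], [1, 0, 0, 0, 0, 0, 0.22], [1, 0, 0, 0, 0, 0, 0.22]]
  ]
}}

```text
time_s: 7.07
ee_pos: [523.3, 36.4, 176.6]
ee_rot: [0.057, 0.998, 0.0, 0.0]
wrist_force: [-9.2, 1.2, 17.4]
grip_width: 10.9
grip_force: 31.1
```

```bash
python3 - <<'E'
from h import *
r=readout.observe(); M=R.from_quat(r["ee_rot"]).as_matrix(); y=M[:,1]; print(r["ee_pos"],"yaw",np.degrees(np.arctan2(y[1],y[0])),r["joint_pos"],r["wrist_force"])
E
```

```text
[523.26244115  36.37481063 176.60526704] yaw 83.41373436704207 [-0.42206565  0.16261052  0.2930866   1.83425804 -0.05182258  1.15179116
  1.34430046] [-9.16348729  1.22284298 17.41430905]
```

Request:
{"op": "send_rows", "data": {
  "commands": [
    [[1, 0, 0, 0.004, 0, 0, 0], [1, 0, 0, 0.009, 0, 0, 0], [-1, 0, 0, 0.009, 0, 0, 0], [-1, 0, 0, 0.009, 0, 0, 0], [-1, 0, 0, 0.009, 0, 0, 0]]
  ]
}}

```text
time_s: 7.48
ee_pos: [523.3, 36.3, 183.8]
ee_rot: [0.057, 0.998, -0.0, -0.0]
wrist_force: [0.5, 0.1, -0.3]
grip_width: 46.7
grip_force: 0.0
```

Request:
{"op": "send_rows", "data": {
  "commands": [
    [[-1, 0, 0, 0, 0, 0, 0], [-1, 0, 0, 0.02, 0, 0, 0], [-1, 0, 0, 0.04, 0, 0, 0], [-1, 0, 0, 0.07, 0, 0, 0], [-1, 0, 0, 0.1, 0, 0, 0]]
  ]
}}

```text
time_s: 7.9
ee_pos: [522.8, 36.3, 284.7]
ee_rot: [0.057, 0.998, -0.0, -0.001]
wrist_force: [1.7, 1.6, 0.3]
grip_width: 85.6
grip_force: 0.0
```

```bash
python3 - <<'E'
from h import *
r=readout.observe(); M=R.from_quat(r["ee_rot"]).as_matrix(); y=M[:,1]; print(r["ee_pos"],r["wrist_force"])
c=viewer.camera("wrist");save(c,"w3.png")
C=np.array([523,36.5,0])
for n in("top","scene","wrist"):
    c=viewer.camera(n)
    if n=="wrist":
        T=np.array(c["tool_from_camera"]);A=np.eye(4);A[:3,:3]=M;A[:3,3]=r["ee_pos"]; c["camera_from_world"]=np.linalg.inv(A@T)
    for k,z in dict(stud_brass_c=129,stud_steel_c=129,stud_red_c=129,stud_black_c=129,tray=16,paddle=155).items():
        for a in viewer.pinpoint(k,n)[:1]:
            P=onz(c,a["uv"],z);d=P-C; print(n,k,np.round(a["uv"]),round(a["p"],2),P,np.hypot(d[0],d[1]).round(),np.degrees(np.arctan2(d[1],d[0])).round(1))
E
```

```text
[522.78761286  36.25440204 284.67324649] [1.67403402 1.56261686 0.30859716]
top stud_red_c [324. 295.] 0.67 [493.5  85.6 129. ] 57.0 121.0
top paddle [284. 178.] 0.36 [624.6 141.6 155. ] 146.0 46.0
scene stud_brass_c [270. 185.] 0.7 [552.  -13.3 129. ] 58.0 -59.8
scene stud_steel_c [285. 210.] 0.54 [582.3  33.5 129. ] 59.0 -2.9
scene stud_red_c [344. 186.] 0.61 [493.5  84.1 129. ] 56.0 121.8
scene tray [231. 234.] 0.58 [598.7 -72.4  16. ] 133.0 -55.2
scene paddle [206. 215.] 0.79 [665.2 -39.5 155. ] 161.0 -28.1
wrist stud_brass_c [275. 265.] 0.71 [551.4 -11.7 129. ] 56.0 -59.5
wrist stud_steel_c [329. 288.] 0.64 [578.6  33.2 129. ] 56.0 -3.4
wrist stud_red_c [378. 193.] 0.83 [498.   82.2 129. ] 52.0 118.7
wrist stud_black_c [314. 161.] 0.75 [466.5  33.7 129. ] 57.0 -177.2
wrist paddle [256. 399.] 0.95 [668.9 -44.6 155. ] 167.0 -29.1
```

View pics/w3.png

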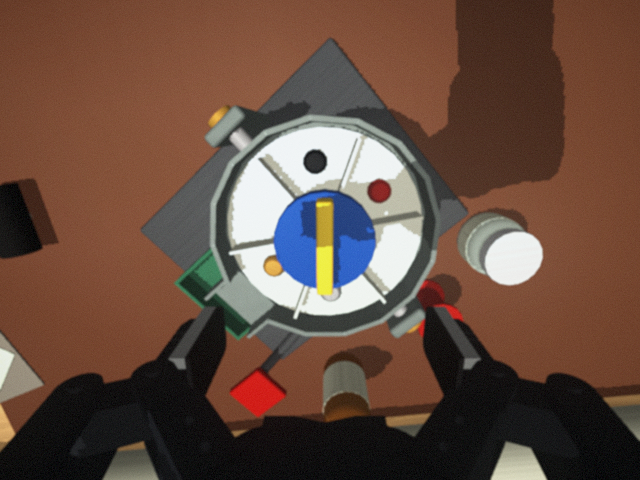

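The wrist view shows brass at (273,265) facing the chute at (242,297), and the paddle at (258,393). Steel is one compartment away from the spout, so I'll go to the paddle next.

Request:
{"op": "send_rows", "data": {
  "commands": [
    [[1, 0.03, -0.016, 0, 0, 0, -0.12], [1, 0.06, -0.033, 0, 0, 0, -0.24], [1, 0.09, -0.05, 0, 0, 0, -0.36], [1, 0.115, -0.063, 0, 0, 0, -0.48], [1, 0.14, -0.076, 0, 0, 0, -0.6]]
  ]
}}

```text
time_s: 9.42
ee_pos: [664.5, -40.4, 284.1]
ee_rot: [0.353, 0.936, -0.0, 0.0]
wrist_force: [0.4, 0.4, -0.0]
grip_width: 25.7
grip_force: 0.0
```

Request:
{"op": "send_rows", "data": {
  "commands": [
    [[1, 0, 0, -0.03, 0, 0, -0.12], [1, 0, 0, -0.06, 0, 0, -0.24], [1, 0, 0, -0.08, 0, 0, -0.24], [1, 0, 0, -0.095, 0, 0, -0.24], [1, 0, 0, -0.1, 0, 0, -0.24]]
  ]
}}

```text
time_s: 9.83
ee_pos: [662.1, -39.2, 181.2]
ee_rot: [0.459, 0.888, -0.001, -0.002]
wrist_force: [-0.7, 0.9, 0.1]
grip_width: -0.1
grip_force: 0.0
```

Request:
{"op": "send_rows", "data": {
  "commands": [
    [[1, 0, 0, 0, 0, 0, 0], [1, 0, 0, 0, 0, 0, 0], [1, 0, 0, 0, 0, 0, 0], [1, 0, 0, 0, 0, 0, 0], [1, 0, 0, 0, 0, 0, 0]]
  ]
}}

```text
time_s: 10.25
ee_pos: [663.7, -39.6, 185.4]
ee_rot: [0.459, 0.888, 0.0, 0.001]
wrist_force: [0.1, 0.1, -0.4]
grip_width: -0.1
grip_force: 0.0
```

```bash
python3 - <<'E'
from h import *
r=readout.observe(); print(r["ee_pos"],r["joint_pos"],r["wrist_force"],r["grip_width"])
c=viewer.camera("wrist");save(c,"w4.png")
E
```

```text
[663.73705205 -39.56872271 185.4316676 ] [-0.33671623  0.47975527  0.45389793  1.44990446 -0.21459256  1.25941417
  0.75404013] [ 0.100369    0.09044263 -0.44554018] -0.07180710497036241
```

View pics/w4.png

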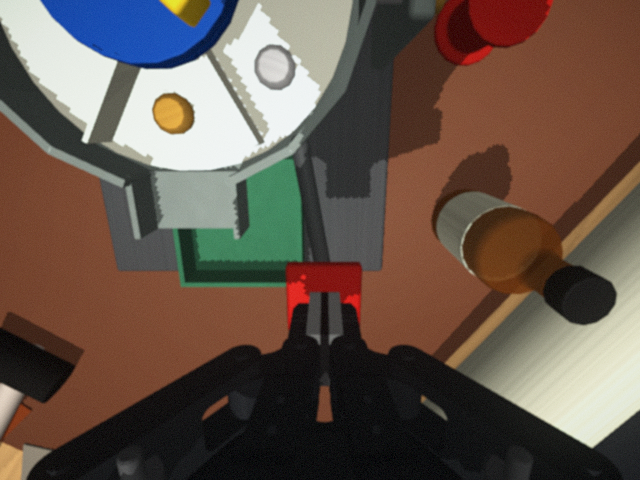

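The wrist view shows the closed fingertips over the red paddle at (325,295), and the brass compartment centred on the chute. Pressing now.

Request:
{"op": "send_rows", "data": {
  "commands": [
    [[1, 0, 0, -0.01, 0, 0, 0], [1, 0, 0, -0.02, 0, 0, 0], [1, 0, 0, -0.03, 0, 0, 0], [1, 0, 0, -0.04, 0, 0, 0], [1, 0, 0, -0.05, 0, 0, 0]]
  ]
}}

```text
time_s: 10.72
ee_pos: [665.0, -41.2, 134.8]
ee_rot: [0.46, 0.888, 0.0, 0.003]
wrist_force: [4.9, -3.8, 6.4]
grip_width: 0.1
grip_force: 4.0
```

Request:
{"op": "send_rows", "data": {
  "commands": [
    [[1, 0, 0, -0.01, 0, 0, 0], [1, 0, 0, -0.02, 0, 0, 0], [1, 0, 0, -0.03, 0, 0, 0], [1, 0, 0, -0.04, 0, 0, 0], [1, 0, 0, -0.047, 0, 0, 0]]
  ]
}}

```text
time_s: 11.13
ee_pos: [663.4, -39.1, 86.5]
ee_rot: [0.459, 0.888, 0.0, 0.0]
wrist_force: [-0.4, 1.7, 12.3]
grip_width: 0.2
grip_force: 6.0
```

Request:
{"op": "send_rows", "data": {
  "commands": [
    [[1, 0, 0, 0, 0, 0, 0], [1, 0, 0, 0, 0, 0, 0], [1, 0, 0, 0, 0, 0, 0], [1, 0, 0, 0, 0, 0, 0], [1, 0, 0, 0, 0, 0, 0]]
  ]
}}

```text
time_s: 11.55
ee_pos: [664.0, -39.8, 87.5]
ee_rot: [0.46, 0.888, 0.0, 0.001]
wrist_force: [1.2, -1.3, 7.2]
grip_width: -0.3
grip_force: 3.3
```

Request:
{"op": "send_rows", "data": {
  "commands": [
    [[1, 0, 0, 0, 0, 0, 0], [1, 0, 0, 0, 0, 0, 0], [1, 0, 0, 0, 0, 0, 0], [1, 0, 0, 0, 0, 0, 0], [1, 0, 0, 0, 0, 0, 0]]
  ]
}}

```text
time_s: 11.97
ee_pos: [664.0, -39.8, 87.6]
ee_rot: [0.46, 0.888, 0.0, 0.001]
wrist_force: [0.4, -1.4, 7.3]
grip_width: -0.0
grip_force: 3.3
```

Request:
{"op": "send_rows", "data": {
  "commands": [
    [[1, 0, 0, 0, 0, 0, 0], [1, 0, 0, 0, 0, 0, 0], [1, 0, 0, 0, 0, 0, 0], [1, 0, 0, 0, 0, 0, 0], [1, 0, 0, 0, 0, 0, 0]]
  ]
}}

```text
time_s: 12.38
ee_pos: [664.0, -39.8, 87.5]
ee_rot: [0.46, 0.888, 0.0, 0.001]
wrist_force: [1.2, -1.2, 7.4]
grip_width: 0.1
grip_force: 3.3
```

```bash
python3 - <<'E'
from h import *
c=viewer.camera("wrist");save(c,"w5.png")
E
```

```text
(no output)
```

View pics/w5.png

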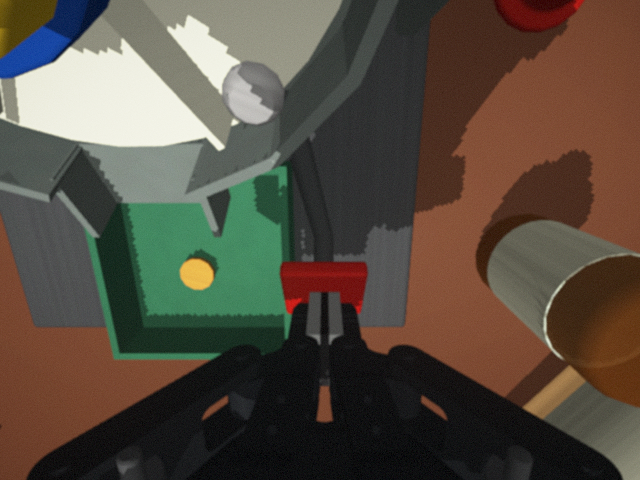

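The picture shows the brass stud in the tray at (197,273), with steel held by the rim at (253,93). I'll let the cradle back up slowly.

Request:
{"op": "send_rows", "data": {
  "commands": [
    [[1, 0, 0, 0.01, 0, 0, 0], [1, 0, 0, 0.02, 0, 0, 0], [1, 0, 0, 0.03, 0, 0, 0], [1, 0, 0, 0.04, 0, 0, 0], [1, 0, 0, 0.05, 0, 0, 0]]
  ]
}}

```text
time_s: 12.85
ee_pos: [664.3, -42.0, 138.4]
ee_rot: [0.46, 0.888, -0.0, 0.002]
wrist_force: [4.0, -6.0, 5.1]
grip_width: -0.0
grip_force: 3.4
```

Request:
{"op": "send_rows", "data": {
  "commands": [
    [[1, 0, 0, 0.01, 0, 0, 0], [1, 0, 0, 0.02, 0, 0, 0], [1, 0, 0, 0.03, 0, 0, 0], [1, 0, 0, 0.04, 0, 0, 0], [1, 0, 0, 0.05, 0, 0, 0]]
  ]
}}

```text
time_s: 13.27
ee_pos: [662.9, -39.2, 187.2]
ee_rot: [0.459, 0.888, -0.0, -0.001]
wrist_force: [-0.4, 0.1, -1.0]
grip_width: 0.2
grip_force: 0.0
```

Request:
{"op": "send_rows", "data": {
  "commands": [
    [[1, 0, 0, 0.03, 0, 0, 0], [1, 0, 0, 0.06, 0, 0, 0], [1, 0, 0, 0.07, 0, 0, 0], [1, 0, 0, 0.07, 0, 0, 0], [1, 0, 0, 0.07, 0, 0, 0]]
  ]
}}

```text
time_s: 13.68
ee_pos: [663.3, -39.3, 257.2]
ee_rot: [0.459, 0.888, 0.0, 0.0]
wrist_force: [-0.7, -1.0, -0.8]
grip_width: -0.2
grip_force: 0.0
```

```bash
python3 - <<'E'
from h import *
r=readout.observe(); print(r["ee_pos"],r["wrist_force"],r["time_s"])
c=viewer.camera("wrist");save(c,"w6.png"); d=viewer.camera("scene"); save(d,"s6.png")
cv2.imwrite("pics/m.png",cv2.resize(np.vstack([c["img"][:300,:,::-1],cv2.resize(d["img"][120:320,130:450,::-1],(640,400))]),(549,600)))
E
```

```text
[663.34437511 -39.33387329 257.22563009] [-0.73408356 -1.02745887 -0.83847643] 13.6833
```

View pics/m.png

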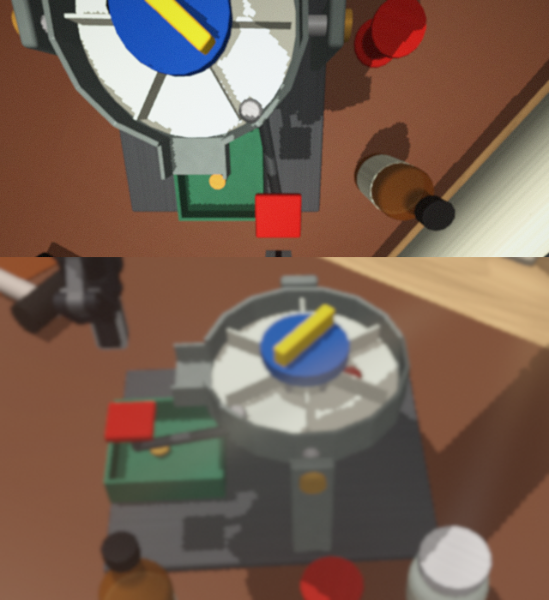

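The picture shows brass in the tray at (217,181), the carousel level, and steel inside the rim at (250,110). The bottle, spool and jar haven't moved.

```bash
python3 -c "
from plant import order
print(order.finish_job())"
```

```text
the job is handed in; nothing more can be done
None
```

The brass stud is in the green tray and the carousel is back level; the job was handed in with about 14 s of the 64 s used. In the last pictures the steel and red studs were still inside the rim and the bottle, spool and jar stood in place; the black stud was out of view and not checked after tipping, and no verdict was returned.

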